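# Wind the focuser crank two clicks past the white peg

### The job

The white peg in the rim of the green index dial marks the old focus. With a fingertip, push the crank's upright handle clockwise (seen from above), click by click, until the crank's brass pointer rests in the stop exactly two clicks past the white peg, and leave it there. Push gently, do not pinch the handle, and leave the eyepiece, the glass disc and the two thumbscrew knobs where they are.

Things in the scene. Friction and masses are not known exactly. Their poses are not given: they have to be found in the camera images.
- bench: Fixed iron bench unit; origin on the crank's vertical axis at work surface level, z up. Round green dial (radius 92 mm, top 30 mm high) about the axis with ten brass marks, one per stop. Along its own +x, 130 to 210 mm from the axis, lies a saddle with a horizontal brass drawtube, 89 mm high, from up to 155 mm on the -y side to 115 mm on the +y side; the crank drives it 4 mm per click.
- crank (a joint): Crank angle in rad, growing clockwise seen from above. Detent stops every 30 degrees: 0.5236 k, k = 0 to 9; end stops 0.15 rad beyond the first and last. At angle q the crank's arm points, in the bench's frame, at 150 degrees minus q, counted counterclockwise from the bench's +x. Starts in stop 0, 1 or 2, before the white peg.
- handle (a point): Top centre of the crank's upright round wooden handle: 18 mm diameter, 44 to 90 mm high, 52 mm from the axis. Iron arm below: 16 mm wide, top at 44 mm. Hub: 36 mm diameter, 56 mm high. A sprung ball holds each stop; 3 to 6 N on the handle takes it over the hump half way between stops; a few degrees later it snaps ahead of the finger into the next stop by itself.
- pointer (a point): Tip of the crank's brass pointer, the outer end of its arm, 71.5 mm from the axis, 39 mm above the work surface.
- two_back (a point): An unmarked point that turns with the crank: on the peg circle (80 mm from the axis), two clicks (60 degrees) counterclockwise of the pointer. It lies over the white peg when the job is done.
- peg_white: White marker peg fixed in the dial's rim, 13 mm diameter, 30 to 42 mm high; origin at the centre of its foot, 80 mm from the crank's axis, in line with stop k = 3, 4, 5 or 6. Three black pegs of the same size stand at the other three of these stops and mean nothing. The pointer passes inside the pegs.
- eyepiece: Bystander: cream enamel eyepiece, loose, standing, 52 mm in diameter, 67 mm tall; origin at the centre of its underside.
- disc: Bystander: greenish glass mirror spot template, a loose flat disc, 96 mm in diameter, 8 mm thick; origin at the centre of its underside.
- screw_l: Bystander: loose knurled aluminium thumbscrew knob, 32 mm in diameter, 24 mm tall; origin at the centre of its underside.
- screw_r: Bystander: a second thumbscrew knob like the first.

How it is judged:
On the way:
1. a fingertip pushes the crank (contact force between the fingers and crank above 0.5 N), for 0.05 s.
At the end, for the whole second after the job is handed in: The crank rests in the stop two clicks clockwise of the white peg (the point two clicks behind the pointer is within 8 mm of the peg's centre), and the eyepiece, glass disc and thumbscrew knobs are within 20 mm of where they began (horizontal distance between two_back and peg_white below 0.008 m and velocity of joint crank between -0.05 and 0.05 rad/s and distance of each of eyepiece, disc, screw_l, screw_r from where it was at the start of the episode below 0.02 m); the robot touches nothing.
It fails at once if the crank is pinched or pushed with more than 30 N (contact force between the fingers and crank above 30 N).
It fails at once if a bystander (eyepiece) is shoved or lifted, more than 20 mm (distance of eyepiece from where it was at the start of the episode above 0.02 m).
It fails at once if a bystander (glass disc) is shoved or lifted, more than 20 mm (distance of disc from where it was at the start of the episode above 0.02 m).
It fails at once if a bystander (thumbscrew knobs) is shoved or lifted, more than 20 mm (distance of screw_l from where it was at the start of the episode above 0.02 m).
It fails at once if a bystander (thumbscrew knobs) is shoved or lifted, more than 20 mm (distance of screw_r from where it was at the start of the episode above 0.02 m).
It also fails if it takes over 61 s, if anything falls off the work surface, if the arm or the gripper's body presses on something with over 40 N, if the wrist force passes 120 N, or if a joint passes its speed limit or range.

### The arm

A 6-joint arm with a two-finger parallel gripper is mounted at the origin on the work surface. World frame = base frame: x ahead of the robot, y to its left, z up, the work surface at z = 0. Lengths are in m, angles in rad, forces in N, time in s.
With the tool pointing down it reaches from about 0.35 to 0.925 m from the base axis. Payload 6.4 kg.
Tool frame: the origin (TCP) lies on the centre line of the jaws, within the pads' length; the fingertips stand 17 mm ahead of it and the grasp point (between the pads) lies 2 mm behind it; z points along the fingers, y is the direction in which the jaws open and shut (so a half turn about z gives the same grasp; the last joint's range is limited). The gripper opens to 85 mm and grips with 20 to 120 N. Pads are 22 mm wide; open, the fingers measure 114 mm over their backs; the gripper's body (76 mm by 85 mm) begins 54 mm behind the grasp point. The pads swing forward as they close: fully open they stand 13 mm farther back than shut.
Start: joints at [-1.341, 0.245, 1.558, -0, 1.339, -0.174], TCP at [0.255, -0.598, 0.248] pointing down, gripper open.
Joint ranges: [-3.13, 3.13], [-1.02, 2.26], [0.13, 2.54], [-0.95, 4.09], [0.21, 2.88], [-2.74, 2.74]. Speed limits (rad/s): [2.57, 2.57, 3.14, 3.14, 3.14, 3.14].

### API

Orientations are given as [roll, pitch, yaw] about the fixed x, y, z axes, in that order (R = Rz(yaw) Ry(pitch) Rx(roll)).
In Python, from workcell import r gives the robot as it stands.
- The arm moves only by the tool drive_tool, never from a script. Its argument "moves" is a list that holds one entry, the list of rows, each a list of 4 numbers: the shift along the tool's x, y, z in m, then the turn about the tool's z in degrees. A call has 1 to 12 rows; each row is the pose to reach, as a shift and turn from the pose commanded when the call began, along the tool's axes at that moment; what a row does not reach only later rows make up. A row lasts 1/10 s, in which the tool goes at most 50 mm and 8.59 degrees, less where a joint would pass 70% of its speed; a pose out of reach is approached as far as the arm can. A call with a gripper value outside its range is refused whole. "grip" is the finger opening in m, from 0 to 0.0854, set as the call begins (left out, the last holds). The fingers move at their own pace and stop on an object; "force" is the grip in N (left out, the last holds). Time passes only in rows, so rows that repeat a pose let the fingers close. It gives the time, the measured TCP pose, the force and the opening at its end, in the units of the state.
- r.sense(): the state, without advancing time (a new reading comes with each control period).
- r.camera(name): name is "scene" or "top" or "wrist"; returns a dict with "color" (400x640x3 uint8, red, green, blue), "intrinsics" (3x3 intrinsics, pixels), "camera_from_world" (4x4, takes a point from world to camera coordinates); the wrist camera has in their place "T_tool_cam" (4x4, takes a point from camera to tool coordinates, whose origin is the TCP and whose axes are the flange's). Camera axes: x right, y up, looking along -z (the intrinsics and any distortion apply to the point x, -y, -z); pixel columns grow to the right and rows downward; lengths in m; the calibration is good to about 2 mm. A picture is of the moment at which its call begins: read the wrist's pose just before it. There is no depth.
- r.close_job(): hands the job in, once; it reports no verdict.
The state is a dict: "clock": time; "joint_positions": joint angles; "qvel": joint speeds; "effort": joint torques, N m; "eef_pos": TCP position; "ee_rot": TCP orientation; "wrist_force": force on the tool from outside, world axes, zero at the start; "wrist_torque": the same for the moment, N m; "grip_width": finger opening in m.
Only numpy, scipy, OpenCV 4.12 (cv2) and the standard library are available. Lean on these libraries where they do the work, as an engineer would, in place of code of your own. Each camera call takes 0.05 s, during which the arm holds its last target. There are 200 camera calls.

## Working session

There is one attempt and no reset: what is moved stays moved. The work goes in short steps, Python scripts to look and compute and a tool call to move; the robot and the scene stay as the last step left them, time stands still between calls to the robot, and variables do not carry over. Pictures are saved under pics/ and viewed, about 8 in all and at most 12, crops included, and the job is handed in when it is done.

Besides the shell and the picture viewer there is one more tool, called as a command line: name --argument value ..., lists and objects as JSON in quotes. drive_tool: Moves the arm, as the interface text tells. Its arguments: {"type":"object","properties":{"moves":{"type":"array","items":{"type":"array","items":{"type":"array","items":{"type":"number"}}}},"grip":{"type":"number"},"force":{"type":"number"}},"required":["moves"]}

```bash
mkdir -p pics; ls
python3 - <<'E'
from workcell import r
import cv2,pickle
print(r.sense())
for n in("top","scene"):
    d=r.camera(n); pickle.dump(d,open(n+".pkl","wb")); cv2.imwrite(f"pics/{n}0.png",d["color"][:,:,::-1]); print(n,d["intrinsics"],d["camera_from_world"],d.keys())
E
```

```text
pics
{'clock': 0.0, 'joint_positions': array([-1.34109809e+00,  2.45824806e-01,  1.55902004e+00, -2.81453917e-05,
        1.33867489e+00, -1.74085711e-01]), 'qvel': array([ 0.00173846,  0.00054348, -0.0004982 ,  0.00216605, -0.00049834,
        0.0009287 ]), 'effort': array([-1.65101078e-04, -4.29509103e+01, -3.26126647e+01, -1.66063496e-04,
        5.38277876e-03,  5.70835880e-06]), 'eef_pos': array([ 0.25527251, -0.59720707,  0.24717018]), 'ee_rot': array([-3.13968996e+00, -3.06821032e-04,  4.03790157e-01]), 'wrist_force': array([ 0.55167322, -0.03684294,  0.00718382]), 'wrist_torque': array([-0.00066475, -0.00219634, -0.01416365]), 'grip_width': 0.08522952528765117}
top [[413.31508557   0.         321.00914512]
 [  0.         413.31508557 200.06554577]
 [  0.           0.           1.        ]] [[-0.02580942 -0.99913654  0.03255834  0.03001986]
 [ 0.99498924 -0.022528    0.09741101 -0.53712256]
 [-0.09659342  0.03490932  0.99471154 -0.7634045 ]
 [ 0.          0.          0.          1.        ]] dict_keys(['color', 'intrinsics', 'camera_from_world'])
scene [[518.23696571   0.         318.26705828]
 [  0.         518.23696571 198.76895195]
 [  0.           0.           1.        ]] [[ 0.83641724  0.54785778 -0.01606407 -0.45649521]
 [-0.35630981  0.56578337  0.74359431  0.08497633]
 [ 0.41647271 -0.61623131  0.66843807 -1.19597011]
 [ 0.          0.          0.          1.        ]] dict_keys(['color', 'intrinsics', 'camera_from_world'])
```

View pics/top0.png

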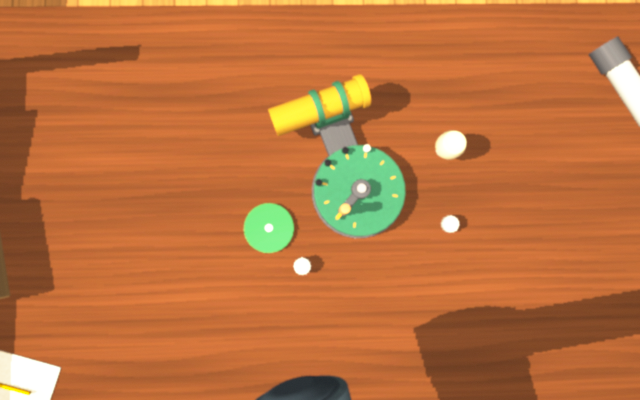

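View pics/scene0.png

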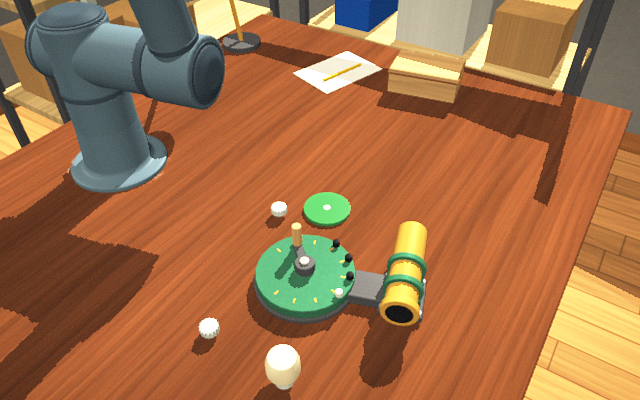

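Top view: dial centre is near (359,191), hub (361,188) and handle (344,209). The white peg is at (367,148), the last of four clockwise, with black pegs at (319,183), (328,163) and (346,151). The tube lies upward, at bench +x. The scene view agrees with this order.

```bash
cat > h.py <<'E'
import numpy as np,cv2,pickle
def cast(d,uv,z):
    K=d["intrinsics"];T=d["camera_from_world"];R=T[:3,:3];c=-R.T@T[:3,3]
    v=np.linalg.inv(K)@[uv[0],uv[1],1]; v=R.T@(v*[1,-1,-1]); return c+v*(z-c[2])/v[2]
def cents(mask,amin=5):
    n,l,s,c=cv2.connectedComponentsWithStats(mask.astype(np.uint8)); return [(c[i],s[i,4]) for i in range(1,n) if s[i,4]>=amin]
E
python3 - <<'E'
from h import *
d=pickle.load(open("top.pkl","rb")); im=d["color"]; hsv=cv2.cvtColor(im,cv2.COLOR_RGB2HSV)
H,S,V=[hsv[...,i].astype(int) for i in range(3)]
g=(H>65)&(H<95)&(S>90)
c=max(cv2.findContours(g.astype(np.uint8),0,1)[0],key=cv2.contourArea)
hull=cv2.convexHull(c); print("green",cv2.boundingRect(c)); P=np.array([cast(d,p[0],.03)[:2] for p in hull])
(cx,cy),rad=cv2.minEnclosingCircle(P.astype(np.float32)); print("dial",cx,cy,rad)
A=np.array([cx,cy])
print("hub56",cast(d,(361,188),.056)[:2])
roi=np.zeros(g.shape,bool); roi[140:245,305:412]=1
for nm,m,z in(("white",roi&(S<60)&(V>180),.042),("black",roi&(V<50),.042),("brass/wood",roi&(H>10)&(H<35)&(S>90)&(V>120),.03),("wood z.09",roi&(H>5)&(H<35)&(S>60)&(V>120),.09)):
    for uv,a in cents(m,3):
        p=cast(d,uv,z)[:2]-A; print(nm,uv.round(1),a,"r",np.hypot(*p).round(4),"ang",np.degrees(np.arctan2(p[1],p[0])).round(1))
d=pickle.load(open("scene.pkl","rb"))
for uv,z in(((297,227),.09),((339,294),.042),((304,261),.056)):
    p=cast(d,uv,z)[:2]-A; print("scene",uv,np.hypot(*p),np.degrees(np.arctan2(p[1],p[0])))
d=pickle.load(open("top.pkl","rb"))
for nm,uv,z in(("eye",(451,145),.06),("disc",(269,228),.008),("sl",(302,266),.02),("sr",(450,224),.02)): print(nm,cast(d,uv,z)[:2])
E
```

```text
green (315, 146, 90, 89)
dial 0.5551320314407349 -0.05631963163614273 0.08662034571170807
hub56 [ 0.55546334 -0.05639815]
white [366.4 148. ] 50 r 0.0798 ang -10.8
white [360.9 187.9] 94 r 0.003 ang -38.7
brass/wood [345.2 211.6] 2828 r 0.0496 ang 145.4
brass/wood [395.  152.5] 926 r 0.1012 ang -45.3
brass/wood [346.8 155.8] 13 r 0.0698 ang 18.0
brass/wood [364.9 154.9] 14 r 0.069 ang -11.2
brass/wood [381.6 162.4] 12 r 0.0691 ang -40.7
brass/wood [331.8 166.5] 16 r 0.069 ang 47.9
brass/wood [392.8 177.1] 14 r 0.0696 ang -70.4
brass/wood [323.8 183.2] 13 r 0.0689 ang 77.9
brass/wood [408.5 185.8] 43 r 0.0953 ang -86.5
brass/wood [394.7 195.1] 15 r 0.0686 ang -99.6
brass/wood [408.9 195. ] 14 r 0.0958 ang -97.2
brass/wood [326.1 201.9] 14 r 0.0675 ang 108.6
brass/wood [342.8 210.5] 126 r 0.0505 ang 139.9
brass/wood [354.  224.5] 14 r 0.0668 ang 169.5
wood z.09 [344.5 211.2] 3068 r 0.0563 ang 141.7
wood z.09 [394.8 152.6] 945 r 0.0825 ang -44.9
wood z.09 [346.8 155.8] 13 r 0.0608 ang 27.1
wood z.09 [365.  154.5] 16 r 0.0561 ang -4.9
wood z.09 [381.6 162.4] 12 r 0.0532 ang -39.5
wood z.09 [331.8 166.5] 16 r 0.0655 ang 57.2
wood z.09 [392.8 177.1] 14 r 0.0547 ang -74.8
wood z.09 [323.8 183.2] 13 r 0.0702 ang 85.0
wood z.09 [408.5 185.8] 44 r 0.0801 ang -91.3
wood z.09 [394.7 195.1] 15 r 0.0575 ang -108.0
wood z.09 [409. 195.] 15 r 0.0823 ang -102.8
wood z.09 [326.1 201.9] 14 r 0.072 ang 112.0
wood z.09 [343.2 210.2] 156 r 0.0564 ang 138.7
wood z.09 [354.  224.5] 14 r 0.0705 ang 164.4
scene (297, 227) 0.044832576010917786 139.47479212620186
scene (339, 294) 0.08748940970067993 -15.409908247735752
scene (304, 261) 0.005486108346060551 -62.3683006327677
eye [ 0.63227055 -0.22757433]
disc [0.48748892 0.11826742]
sl [0.41383493 0.05598256]
sr [ 0.48615731 -0.2312925 ]
```

Mark angles put the stops at 169° − 30°k (world), so the crank starts in k=1 at about 139°. The white peg is in line with k=6 and the target is k=8 at about −71°. The axis is near (0.5565, −0.056). I'll close the fingers and approach with the tool side face (−x) pushing along the tangent.

drive_tool --moves '[[[0.44, -0.405, 0, -100], [0.44, -0.405, 0, -100], [0.44, -0.405, 0, -100], [0.44, -0.405, 0, -100], [0.44, -0.405, 0, -100], [0.44, -0.405, 0, -100], [0.44, -0.405, 0, -100], [0.44, -0.405, 0, -100], [0.44, -0.405, 0, -100], [0.44, -0.405, 0, -100], [0.44, -0.405, 0, -100], [0.44, -0.405, 0, -100]]]' --grip 0 --force 20

```text
clock: 1.3
eef_pos: [0.5011, -0.0502, 0.2481]
ee_rot: [-3.142, -0.0, 2.154]
wrist_force: [1.0, -1.3, -0.5]
grip_width: -0.0001
```

drive_tool --moves '[[[0, 0, 0, -106], [0, 0, 0, -106], [0, 0, 0, -106], [0, 0, 0, -106], [0, 0, 0, -106], [0, 0, 0, -106], [0, 0, 0, -106], [0, 0, 0, -106], [0, 0, 0, -106], [0, 0, 0, -106], [0, 0, 0, -106], [0, 0, 0, -106]]]'

```text
clock: 2.5
eef_pos: [0.5006, -0.0523, 0.2478]
ee_rot: [3.141, -0.0, -2.328]
wrist_force: [-0.9, -0.2, -0.7]
grip_width: 0.0003
```

Run:
```python
from workcell import r
import cv2,pickle
s=r.sense()
d=r.camera("wrist"); d["s"]=s; pickle.dump(d,open("w1.pkl","wb")); cv2.imwrite("pics/w1.png",d["color"][:,:,::-1]); print(s["eef_pos"],s["ee_rot"],s["joint_positions"],d["T_tool_cam"],d["intrinsics"],d.keys())
```

```text
[ 0.50056949 -0.05232917  0.24779794] [ 3.14077126e+00 -3.91907911e-04 -2.32788847e+00] [-3.29787364e-01 -1.03882519e-01  1.92687460e+00 -1.67950164e-05
  1.31951052e+00 -2.71428353e+00] [[-1.01631559e-04  9.65743126e-01  2.59499914e-01  6.51377456e-02]
 [ 9.99999991e-01  7.44358415e-05  1.14626841e-04  9.60108196e-04]
 [ 9.13839893e-05  2.59499923e-01 -9.65743124e-01 -1.25583507e-01]
 [ 0.00000000e+00  0.00000000e+00  0.00000000e+00  1.00000000e+00]] [[354.79271521   0.         321.28004491]
 [  0.         354.79271521 200.88698309]
 [  0.           0.           1.        ]] dict_keys(['color', 'intrinsics', 'T_tool_cam', 's'])
```

View pics/w1.png

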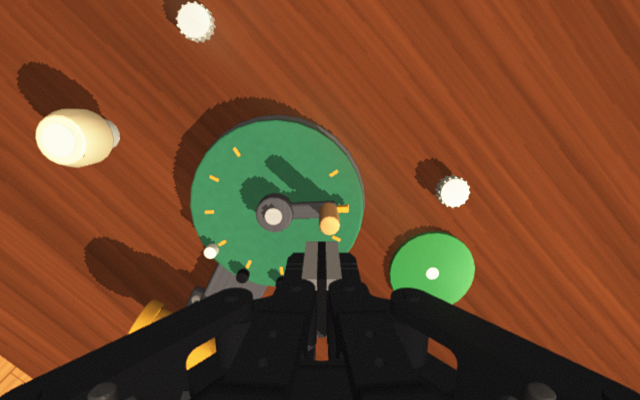

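Wrist view: handle top is at (330,225), hub (273,215), white peg (210,252) and one black peg (243,276). Casting rays to check.

```bash
cat >> h.py <<'E'
from scipy.spatial.transform import Rotation as Ro
def wcal(d):
    T=np.eye(4);T[:3,:3]=Ro.from_euler("xyz",d["s"]["ee_rot"]).as_matrix();T[:3,3]=d["s"]["eef_pos"]
    return dict(intrinsics=d["intrinsics"],camera_from_world=np.linalg.inv(T@d["T_tool_cam"]))
C=np.array([.5565,-.056])
def fing(hang,lag,r=.0555,yaw=None,s=None):
    "finger target for handle angle; prints tool shift and turn"
    a=np.radians(hang+lag); p=C+r*np.array([np.cos(a),np.sin(a)]); return p
E
python3 - <<'E'
from h import *
d=pickle.load(open("w1.pkl","rb")); w=wcal(d)
for n,uv,z in(("hub",(273,215),.056),("handle",(330,225),.09),("white",(210,252),.042),("m",(237,152),.03),("m",(214,178),.03),("m",(209,212),.03),("m",(334,173),.03),("ptr",(346,210),.039)):
    p=cast(w,uv,z)[:2]; q=p-C; print(n,p.round(4),np.hypot(*q).round(4),np.degrees(np.arctan2(q[1],q[0])).round(1))
E
```

```text
hub [ 0.5558 -0.0581] 0.0022 -108.2
handle [ 0.5164 -0.0233] 0.0517 140.8
white [ 0.634  -0.0725] 0.0793 -12.0
m [ 0.5439 -0.1234] 0.0686 -100.6
m [ 0.5791 -0.1215] 0.0693 -71.0
m [ 0.6088 -0.1014] 0.0692 -41.0
m [ 0.4898 -0.0439] 0.0678 169.7
ptr [ 0.5054 -0.0103] 0.0686 138.2
```

```bash
cat >> h.py <<'E'
def rows(p0,yaw0,thetas,ymax=226.):
    "tool-frame shifts (mm) and turns (deg) from pose p0,yaw0(deg)"
    y=np.radians(yaw0)
    for th in thetas:
        a=np.radians(th); u=np.array([np.cos(a),np.sin(a)]); t=np.array([u[1],-u[0]])
        d=C+.052*u-.020*t-p0
        print([round(d@[np.cos(y),np.sin(y)],4),round(d@[np.sin(y),-np.cos(y)],4),0,round(yaw0-min(th+90,ymax),1)],end=", ")
    print()
E
python3 -c "
from h import *
rows(np.array([.5006,-.0523]),226.6,[155,148,143,139,136,133,130,127,124,121,118,116])"
```

```text
[np.float64(-0.0003), np.float64(-0.0001), 0, 0.6], [np.float64(-0.0058), np.float64(0.0039), 0, 0.6], [np.float64(-0.01), np.float64(0.0063), 0, 0.6], [np.float64(-0.0136), np.float64(0.008), 0, 0.6], [np.float64(-0.0163), np.float64(0.009), 0, 0.6], [np.float64(-0.019), np.float64(0.01), 0, 3.6], [np.float64(-0.0218), np.float64(0.0108), 0, 6.6], [np.float64(-0.0247), np.float64(0.0114), 0, 9.6], [np.float64(-0.0275), np.float64(0.012), 0, 12.6], [np.float64(-0.0304), np.float64(0.0123), 0, 15.6], [np.float64(-0.0334), np.float64(0.0125), 0, 18.6], [np.float64(-0.0353), np.float64(0.0126), 0, 20.6],
```

drive_tool --moves '[[[0, 0, 0.04, 0], [0, 0, 0.08, 0], [0, 0, 0.11, 0], [0, 0, 0.135, 0], [0, 0, 0.15, 0], [0, 0, 0.16, 0], [0, 0, 0.163, 0], [0, 0, 0.163, 0]]]'

```text
clock: 3.35
eef_pos: [0.501, -0.0525, 0.0854]
ee_rot: [-3.142, 0.0, -2.335]
wrist_force: [0.1, 0.8, -0.3]
grip_width: -0.0
```

drive_tool --moves '[[[-0.006, 0.004, 0, 0], [-0.01, 0.006, 0, 0], [-0.0136, 0.008, 0, 0], [-0.0163, 0.009, 0, 1], [-0.019, 0.01, 0, 4], [-0.0218, 0.0108, 0, 7], [-0.0247, 0.0114, 0, 10], [-0.0275, 0.012, 0, 13], [-0.0304, 0.0123, 0, 16], [-0.0334, 0.0125, 0, 19], [-0.0353, 0.0126, 0, 21], [-0.0353, 0.0126, 0, 21]]]'

```text
clock: 4.55
eef_pos: [0.5165, -0.0177, 0.0854]
ee_rot: [3.142, 0.001, -2.701]
wrist_force: [0.3, 0.4, -0.4]
grip_width: -0.0
```

```bash
cat > look.py <<'E'
import sys
from h import *
from workcell import r
s=r.sense(); y=np.degrees(s["ee_rot"][2]); print(s["clock"],s["eef_pos"].round(4),"yaw",y.round(1),s["wrist_force"].round(1))
d=r.camera("top"); cv2.imwrite("pics/%s.png"%sys.argv[1],cv2.resize(d["color"][130:250,290:440,::-1],None,fx=4,fy=4))
if len(sys.argv)>2: rows(s["eef_pos"][:2],y%360,eval(sys.argv[2]))
E
python3 look.py c1 "range(112,76,-3)"
```

```text
4.55 [ 0.5165 -0.0177  0.0854] yaw -154.7 [ 0.3  0.4 -0.4]
[np.float64(-0.0029), np.float64(0.0014), 0, np.float64(3.3)], [np.float64(-0.0057), np.float64(0.0022), 0, np.float64(6.3)], [np.float64(-0.0085), np.float64(0.0029), 0, np.float64(9.3)], [np.float64(-0.0114), np.float64(0.0034), 0, np.float64(12.3)], [np.float64(-0.0143), np.float64(0.0037), 0, np.float64(15.3)], [np.float64(-0.0172), np.float64(0.004), 0, np.float64(18.3)], [np.float64(-0.0201), np.float64(0.004), 0, np.float64(21.3)], [np.float64(-0.023), np.float64(0.0039), 0, np.float64(24.3)], [np.float64(-0.0259), np.float64(0.0037), 0, np.float64(27.3)], [np.float64(-0.0288), np.float64(0.0033), 0, np.float64(30.3)], [np.float64(-0.0317), np.float64(0.0028), 0, np.float64(33.3)], [np.float64(-0.0345), np.float64(0.0021), 0, np.float64(36.3)],
```

View pics/c1.png

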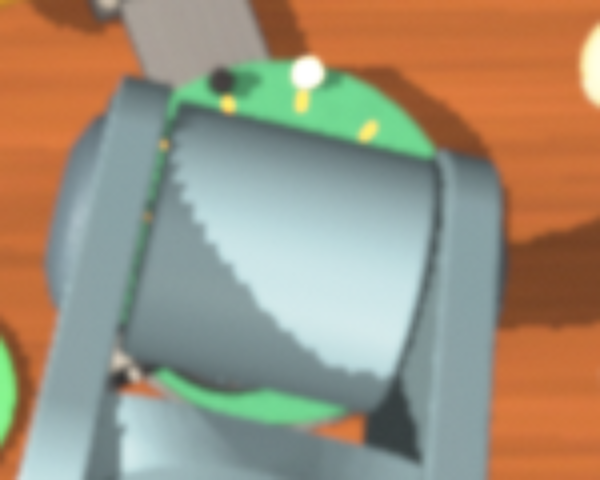

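The arm hides the dial from the top camera; only the white peg and three marks are visible. I'll use the wrist and scene cameras instead.

```bash
cat > look2.py <<'E'
import sys
from h import *
from workcell import r
s=r.sense(); y=np.degrees(s["ee_rot"][2]); print(s["clock"],s["eef_pos"].round(4),"yaw",y.round(1),s["wrist_force"].round(1))
w=r.camera("wrist"); w["s"]=s; pickle.dump(w,open(sys.argv[1]+"_w.pkl","wb")); c=r.camera("scene")["color"]
cv2.imwrite("pics/%s.png"%sys.argv[1],np.hstack([cv2.resize(w["color"],(480,300)),cv2.resize(c[200:340,230:370],(300,300))])[:,:,::-1])
E
python3 look2.py d1
```

```text
4.6 [ 0.5163 -0.0179  0.0853] yaw -154.7 [ 1.1  0.1 -0.3]
```

View pics/d1.png

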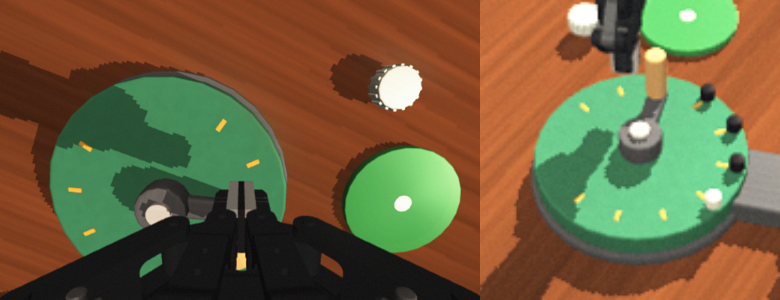

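Scene crop: handle at (655,70), pointing at k=2, free of the fingertip with the k0 and k1 marks behind it. The first click worked. The orbit looks the same in the tool frame each time, so I compute one 36° segment and repeat it.

```bash
python3 -c "
from h import *
a=np.radians(116);u=np.array([np.cos(a),np.sin(a)]);t=np.array([u[1],-u[0]])
rows(C+.052*u-.02*t,206.,range(113,79,-3))" | sed 's/np.float64//g'
```

```text
[(-0.0027), (0.001), 0, 3.0], [(-0.0055), (0.0018), 0, 6.0], [(-0.0084), (0.0025), 0, 9.0], [(-0.0112), (0.003), 0, 12.0], [(-0.0141), (0.0034), 0, 15.0], [(-0.017), (0.0036), 0, 18.0], [(-0.02), (0.0037), 0, 21.0], [(-0.0229), (0.0036), 0, 24.0], [(-0.0258), (0.0034), 0, 27.0], [(-0.0287), (0.003), 0, 30.0], [(-0.0315), (0.0025), 0, 33.0], [(-0.0344), (0.0018), 0, 36.0],
```

drive_tool --moves '[[[-0.0027, 0.001, 0, 3], [-0.0055, 0.0018, 0, 6], [-0.0084, 0.0025, 0, 9], [-0.0112, 0.003, 0, 12], [-0.0141, 0.0034, 0, 15], [-0.017, 0.0036, 0, 18], [-0.02, 0.0037, 0, 21], [-0.0229, 0.0036, 0, 24], [-0.0258, 0.0034, 0, 27], [-0.0287, 0.003, 0, 30], [-0.0315, 0.0025, 0, 33], [-0.0344, 0.0018, 0, 36]]]'

```text
clock: 5.9
eef_pos: [0.5466, -0.0018, 0.0853]
ee_rot: [3.141, -0.0, 2.952]
wrist_force: [-0.1, -0.5, -0.6]
grip_width: -0.0002
```

drive_tool --moves '[[[-0.0027, 0.001, 0, 3], [-0.0055, 0.0018, 0, 6], [-0.0084, 0.0025, 0, 9], [-0.0112, 0.003, 0, 12], [-0.0141, 0.0034, 0, 15], [-0.017, 0.0036, 0, 18], [-0.02, 0.0037, 0, 21], [-0.0229, 0.0036, 0, 24], [-0.0258, 0.0034, 0, 27], [-0.0287, 0.003, 0, 30], [-0.0315, 0.0025, 0, 33], [-0.0344, 0.0018, 0, 36]]]'

```text
clock: 7.1
eef_pos: [0.58, -0.0058, 0.0852]
ee_rot: [-3.141, -0.003, 2.324]
wrist_force: [-3.2, 2.3, 2.3]
grip_width: -0.0002
```

```bash
python3 look2.py d2; python3 -c "
from h import *
for th in(44,):
  a=np.radians(th);u=np.array([np.cos(a),np.sin(a)]);t=np.array([u[1],-u[0]]);print(C+.052*u-.02*t)"
```

```text
7.1 [ 0.58   -0.0058  0.0852] yaw 133.1 [-3.2  2.3  2.3]
[ 0.5800125  -0.00549097]
```

View pics/d2.png

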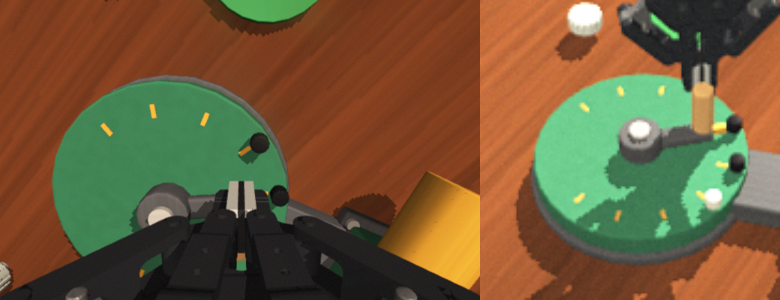

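Scene crop: the handle at (702,110) is just past k=4 and in contact with the finger at about 4 N, as expected. Continuing.

drive_tool --moves '[[[-0.0027, 0.001, 0, 3], [-0.0055, 0.0018, 0, 6], [-0.0084, 0.0025, 0, 9], [-0.0112, 0.003, 0, 12], [-0.0141, 0.0034, 0, 15], [-0.017, 0.0036, 0, 18], [-0.02, 0.0037, 0, 21], [-0.0229, 0.0036, 0, 24], [-0.0258, 0.0034, 0, 27], [-0.0287, 0.003, 0, 30], [-0.0315, 0.0025, 0, 33], [-0.0344, 0.0018, 0, 36]]]'

```text
clock: 8.4
eef_pos: [0.6055, -0.0298, 0.0852]
ee_rot: [3.141, -0.001, 1.697]
wrist_force: [-0.0, 3.7, 0.8]
grip_width: 0.0
```

drive_tool --moves '[[[-0.0027, 0.001, 0, 3], [-0.0055, 0.0018, 0, 6], [-0.0084, 0.0025, 0, 9], [-0.0112, 0.003, 0, 12], [-0.0141, 0.0034, 0, 15], [-0.017, 0.0036, 0, 18], [-0.02, 0.0037, 0, 21], [-0.0229, 0.0036, 0, 24], [-0.0258, 0.0034, 0, 27], [-0.0287, 0.003, 0, 30], [-0.0315, 0.0025, 0, 33], [-0.0344, 0.0018, 0, 36]]]'

```text
clock: 9.6
eef_pos: [0.6118, -0.0643, 0.0852]
ee_rot: [3.141, -0.0, 1.069]
wrist_force: [-0.7, 0.3, 0.7]
grip_width: 0.0003
```

```bash
python3 look2.py d3
```

```text
9.6 [ 0.6118 -0.0643  0.0852] yaw 61.2 [-0.7  0.3  0.7]
```

View pics/d3.png

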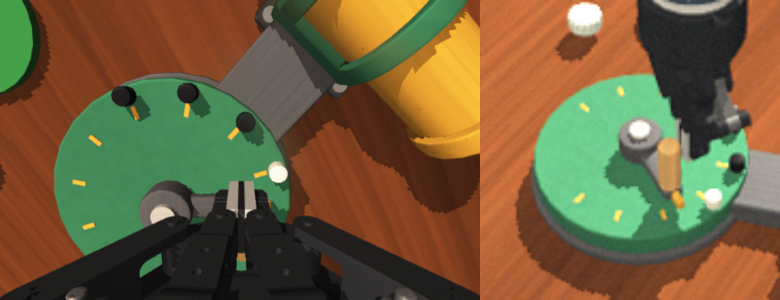

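Scene crop: pointer tip at (680,200), about half way between k=6 (white peg, 713,198) and k=7 (mark at 663,215), so it is at the hump. The last 36° segment should take it to k=8.

drive_tool --moves '[[[-0.0027, 0.001, 0, 3], [-0.0055, 0.0018, 0, 6], [-0.0084, 0.0025, 0, 9], [-0.0112, 0.003, 0, 12], [-0.0141, 0.0034, 0, 15], [-0.017, 0.0036, 0, 18], [-0.02, 0.0037, 0, 21], [-0.0229, 0.0036, 0, 24], [-0.0258, 0.0034, 0, 27], [-0.0287, 0.003, 0, 30], [-0.0315, 0.0025, 0, 33], [-0.0344, 0.0018, 0, 36]]]'

```text
clock: 10.9
eef_pos: [0.5967, -0.0954, 0.0853]
ee_rot: [3.141, -0.0, 0.441]
wrist_force: [-0.3, -0.8, -0.4]
grip_width: -0.0002
```

```bash
python3 look2.py d4
```

```text
10.9 [ 0.5967 -0.0954  0.0853] yaw 25.3 [-0.3 -0.8 -0.4]
```

View pics/d4.png

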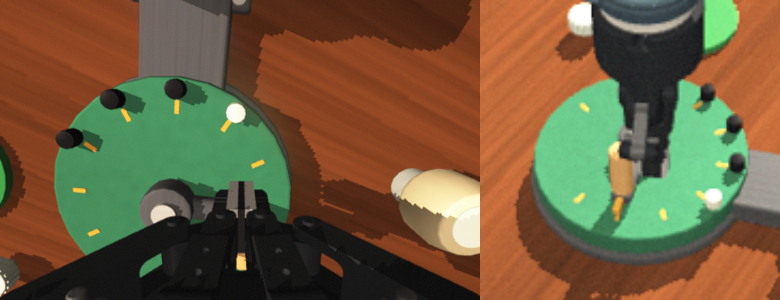

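Scene crop: the pointer at (618,208) is on the k=8 mark, with k=7 (663,215) free between it and the white peg. I'll back off along +x, lift, and swing clear for the top camera.

drive_tool --moves '[[[0.005, 0, 0, 0], [0.01, 0, 0, 0], [0.01, 0, -0.02, 0], [0.01, 0, -0.05, 0], [0.01, 0, -0.09, 0], [0.01, 0, -0.13, 0], [0.01, 0, -0.165, 0], [0.01, 0, -0.165, 0]]]'

```text
clock: 11.8
eef_pos: [0.6092, -0.0916, 0.2575]
ee_rot: [3.133, -0.009, 0.443]
wrist_force: [0.0, -0.1, -0.3]
grip_width: -0.0001
```

drive_tool --moves '[[[-0.5, 0.3, 0, 0], [-0.5, 0.3, 0, 0], [-0.5, 0.3, 0, 0], [-0.5, 0.3, 0, 0], [-0.5, 0.3, 0, 0], [-0.5, 0.3, 0, 0], [-0.5, 0.3, 0, 0], [-0.5, 0.3, 0, 0], [-0.5, 0.3, 0, 0], [-0.5, 0.3, 0, 0], [-0.5, 0.3, 0, 0], [-0.5, 0.3, 0, 0]]]'

```text
clock: 13.0
eef_pos: [0.2797, -0.578, 0.2493]
ee_rot: [-3.141, 0.0, 0.44]
wrist_force: [1.7, 0.3, -0.1]
grip_width: 0.0003
```

```bash
python3 look.py e1
python3 - <<'E'
from h import *
from workcell import r
a=pickle.load(open("top.pkl","rb"));b=r.camera("top")
for d in(a,b):
    h=cv2.cvtColor(d["color"],cv2.COLOR_RGB2HSV); m=(h[...,1]<100)&(h[...,2]>170); m[:100]=0;m[300:]=0
    print([tuple(c.round(1)) for c,n in cents(m,8) if 220<c[0]<500])
    g=(h[...,0]>50)&(h[...,0]<=65)&(h[...,1]>90); print("disc",[tuple(c.round(1)) for c,n in cents(g,200)])
E
```

```text
13.0 [ 0.2797 -0.578   0.2493] yaw 25.2 [ 1.7  0.3 -0.1]
[(np.float64(316.3), np.float64(129.9)), (np.float64(450.4), np.float64(144.3)), (np.float64(352.5), np.float64(145.4)), (np.float64(365.9), np.float64(149.3)), (np.float64(334.0), np.float64(152.5)), (np.float64(381.7), np.float64(162.2)), (np.float64(332.5), np.float64(167.8)), (np.float64(316.1), np.float64(175.6)), (np.float64(394.2), np.float64(176.6)), (np.float64(355.9), np.float64(180.1)), (np.float64(360.1), np.float64(188.4)), (np.float64(319.0), np.float64(209.2)), (np.float64(394.1), np.float64(194.9)), (np.float64(342.4), np.float64(204.6)), (np.float64(325.9), np.float64(201.7)), (np.float64(344.4), np.float64(208.8)), (np.float64(450.0), np.float64(223.5)), (np.float64(336.4), np.float64(219.0)), (np.float64(354.1), np.float64(224.7)), (np.float64(268.3), np.float64(227.5)), (np.float64(357.5), np.float64(234.5)), (np.float64(355.0), np.float64(237.0)), (np.float64(301.8), np.float64(265.8))]
disc [(np.float64(268.7), np.float64(227.5))]
[(np.float64(350.0), np.float64(117.8)), (np.float64(316.3), np.float64(129.9)), (np.float64(450.4), np.float64(144.3)), (np.float64(365.9), np.float64(149.3)), (np.float64(334.1), np.float64(152.5)), (np.float64(381.5), np.float64(162.4)), (np.float64(332.5), np.float64(167.8)), (np.float64(389.5), np.float64(174.1)), (np.float64(316.1), np.float64(175.6)), (np.float64(354.0), np.float64(181.8)), (np.float64(359.8), np.float64(188.5)), (np.float64(319.2), np.float64(209.5)), (np.float64(394.1), np.float64(194.9)), (np.float64(326.1), np.float64(201.8)), (np.float64(337.3), np.float64(217.0)), (np.float64(450.0), np.float64(223.5)), (np.float64(354.1), np.float64(224.7)), (np.float64(268.4), np.float64(227.6)), (np.float64(357.5), np.float64(234.5)), (np.float64(355.0), np.float64(237.0)), (np.float64(301.8), np.float64(265.8))]
disc [(np.float64(268.7), np.float64(227.5))]
```

View pics/e1.png

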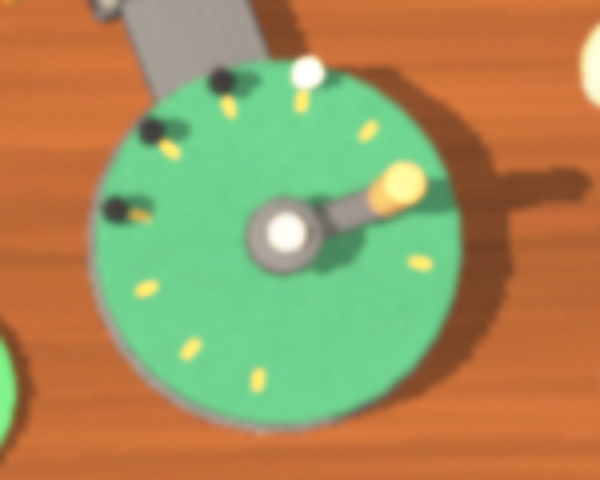

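The handle (403,184 in the crop) sits over the k=8 mark. One free mark (k=7) lies between it and the white peg, and one (k=9) lies beyond. The bystanders' pixels are unchanged, so I'm handing in.

```bash
python3 -c "
from workcell import r
print(r.close_job())"
```

```text
the job is handed in; nothing more can be done
None
```

The crank rests in stop 8, exactly two clicks clockwise of the white peg (stop 6), and the job is handed in; no verdict was reported. I pushed the handle from stop 1 through seven clicks with the side of the closed fingertips. Wrist force read 5 N or less at the end of every move, and the simulated clock was at 13 s when the arm was clear.

**Last checks:** The final top view shows the handle over the stop 8 mark, with one free mark between it and the white peg. The eyepiece, glass disc and both knobs are within 0.1 px of where they began, and the arm is clear of everything.

**What disagreed:**
- The dial edge fit gave a radius of 87 mm instead of 92 mm, so I placed the axis from the dial marks instead. The wrist view then put the hub about 2 mm from that axis.
- The arm hid the dial from the top camera while pushing, so I checked progress with the wrist and scene cameras.

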